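# Spring the mirrored cabinet door and swing it open

### The arm

A 6-joint arm with a two-finger parallel gripper is mounted at the origin on the work surface. World frame = base frame: x ahead of the robot, y to its left, z up, the work surface at z = 0. Lengths are in m, angles in rad, forces in N, time in s.
With the tool pointing down it reaches from about 0.25 to 0.8 m from the base axis. Payload 8.5 kg.
Tool frame: the origin (TCP) lies on the centre line of the jaws, within the pads' length; the fingertips stand ctrl.nose_length ahead of it and the grasp point (between the pads) lies 11 mm behind it (ctrl.nose_length is the distance from the TCP to the fingertips, in m); z points along the fingers, y is the line along which they close (so a half turn about z gives the same grasp; the last joint's range is limited). The gripper opens to 85 mm and grips with 20 to 120 N. Pads are 22 mm wide; open, the fingers measure 114 mm over their backs; the gripper's body (76 mm by 85 mm) begins 54 mm behind the grasp point. The pads swing forward as they close: fully open they stand 13 mm farther back than shut.
Start: joints at [-1.148, 0.238, -0.013, 1.319, 0, 1.571], TCP at [0.215, -0.479, 0.208] pointing down, gripper open.
Joint ranges: [-2.66, 2.66], [-1.03, 1.9], [-1.14, 1.46], [-1.82, 2.27], [-1.45, 1.34], [-3.14, 3.14]. Speed limits (rad/s): [2.22, 2.22, 2.79, 3.14, 3.14, 3.14].

### API

Orientations are given as a 3x3 rotation matrix whose columns are the frame's x, y, z axes.
In Python, from station import ctrl gives the robot as it stands.
- The arm moves only by the shell command python3 -m creep 'ROWS'. ROWS is JSON, a list that holds one entry, the list of rows, each a list of 7 numbers: the shift along the tool's x, y, z each as a share of 0.5 m, from -1 to 1, then the turn, a rotation vector about the tool's x, y, z each as a share of 0.5 rad, from -1 to 1, then the opening, from -1 (shut) to 1 (fully open), so that 0 is half open. A call has 1 to 10 rows; each row is the pose to reach, as a shift and turn from the pose commanded when the call began, along the tool's axes at that moment; what a row does not reach only later rows make up. A row lasts 1/12 s, in which the tool goes at most 41.7 mm and 7.16 degrees, less where a joint would pass 70% of its speed; a pose out of reach is approached as far as the arm can. A call with a number of a shift or a turn outside -1 to 1 is refused whole. A call with a gripper value outside its range is refused whole. The fingers move at their own pace and stop on an object; the grip force is fixed at half the most. Time passes only in rows, so rows that repeat a pose let the fingers close. It gives the time, the measured TCP pose, the force, the opening and the grip force at its end, in the units of the state.
- ctrl.get_state(): the state, without advancing time (a new reading comes with each control period).
- ctrl.grab_frame(name): name is "scene" or "top" or "wrist"; returns a dict with "color" (480x640x3 uint8, red, green, blue), "camera_matrix" (3x3 intrinsics, pixels), "k1" (the pictures are not rectified: a ray, as slopes to the right and down, at radius r is drawn at 1 + k1 r^2 times it, then the intrinsics apply), "R" (3x3) and "t" (3): a world point X has camera coordinates R X + t. Camera axes: x right, y down, z forward; pixel columns grow to the right and rows downward; lengths in m; the calibration is good to about 2 mm. A picture is of the moment at which its call begins. There is no depth.
- ctrl.close_job(): hands the job in; it is judged then, once.
The state is a dict: "t": time; "joints": joint angles; "joint_vel": joint speeds; "joint_efforts": joint torques, N m; "tcp_pos": TCP position; "orientation": TCP orientation; "ft_force": force on the tool from outside, world axes, zero at the start; "torque": the same for the moment, N m; "width": finger opening in m; "gripper_force": force on a finger pad.
Only numpy, scipy, OpenCV 4.12 (cv2) and the standard library are available. Lean on these libraries where they do the work, as an engineer would, in place of code of your own. Each camera call takes 0.05 s, during which the arm holds its last target. There are 200 camera calls.

### The job

Press the mirrored door of the slim cabinet inward near its free edge until the push-to-open catch lets go and the door springs ajar; then reach a fingertip behind the free edge and push the door on round until it stands wide open, about square to the cabinet, and stays there. Only touch and push with the fingers: do not pinch the door, and leave the cup, bottle, brush and the other things standing where they are.

Things in the scene. Friction and masses are not known exactly. Their poses are not given: they have to be found in the camera images.
- cabinet: Slim pale wooden cabinet fixed to the counter, 130 deep (its x) x 260 wide (its y) x 240 mm high; origin at the centre of its underside on the counter; its front faces its own -x (towards the robot); its y runs to the hinge side. The flat top is 12 mm thick, closed, nothing on it. Door hinged on the +y side of the front, free edge on the -y side, no handle.
- door (a joint): Door angle, rad: 0 shut and caught; grows as it opens to the front, up to 1.75; 1.57 is square. Pushed in, it stops at -0.032; the catch lets go at about -0.02 (4 to 5 mm and 3 to 6 N near the free edge), and as the finger draws back a spring pushes the door to 0.35 to 0.5. It does not catch again. Further on it swings against light friction (1 N at the free edge) and stays where left.
- hinge_top (a point): Point on the vertical hinge line at the height of the door's upper edge (236 mm above the counter). The door's inner (cabinet-side) face contains the hinge line.
- press_spot (a point): Point on the front face of the mirror to press, 205 mm from the hinge line and 35 mm below the door's upper edge; moves with the door. x of its frame is normal to the door and points into the cabinet when shut; y points along the door to the hinge.
- free_edge (a point): Upper end of the door's free edge, 252 mm from the hinge line, mid-thickness of the 12 mm wooden backing; moves with the door.
- mirror_centre (a point): Centre of the front face of the mirror glass (240 wide x 220 high x 4 mm thick) on the door; the wooden backing behind it is 252 wide x 232 high x 12 mm thick, so the door is 16 mm thick in all; shut, its inner face stands 9 mm in front of the cabinet. Moves with the door; x is normal to the door and points into the cabinet when shut.
- cup: White ceramic toothbrush cup, 72 mm across, 100 high, standing inside the cabinet; origin under its foot. Leave alone.
- jar: Small glass jar, 52 mm across, 70 high, inside the cabinet; origin under its foot. Leave alone.
- pump_bottle: Stainless pump bottle, 58 mm across, 153 high, beside the cabinet; origin under its foot. Leave alone.
- nail_brush: Bamboo nail brush, 50 x 90 x 30 mm high, bristles down, beside the cabinet; origin under its centre. Leave alone.
- soap_bowl: White ceramic soap bowl, 90 mm across, 40 high, beside the cabinet; origin under its foot. Leave alone.
- tub: Closed blue plastic tub, 138 x 108 x 72 mm high, on the robot's right; origin under its centre. Leave alone.
- brush_holder: Chrome toilet brush holder, 104 mm across the foot, 380 high with its handle, on the far right; origin under its foot. Leave alone.

How it is judged:
By the outcome, as a careful person would: the job done as asked, in the order asked, and still so for the second after the job is handed in, with the robot touching nothing.
It also fails if it takes over 45 s, if anything falls off the work surface, if the arm or the gripper's body presses on something with over 40 N, if the wrist force passes 120 N, or if a joint passes its speed limit or range.

## Working session

There is one attempt and no reset: what is moved stays moved. The work goes in short steps, Python scripts to look and compute and a shell command to move; the robot and the scene stay as the last step left them, time stands still between calls to the robot, and variables do not carry over. Pictures are saved under pics/ and viewed, at most 12 in all, crops included, and the job is handed in when it is done.

```bash
ls; mkdir -p pics
python3 - <<'E'
from station import ctrl
import cv2,json,pickle
s=ctrl.get_state();print({k:s[k] for k in('t','tcp_pos','orientation','width','ft_force')},ctrl.nose_length)
fr={}
for n in('scene','top'):
    f=ctrl.grab_frame(n);fr[n]=f;cv2.imwrite(f'pics/{n}0.png',f['color'][:,:,::-1]);print(n,f['camera_matrix'],f['k1'],f['R'],f['t'])
pickle.dump(fr,open('f0.pkl','wb'))
E
```

```text
pics
{'t': 0.0, 'tcp_pos': array([ 0.21523379, -0.4783532 ,  0.20709565]), 'orientation': array([[ 9.11956110e-01,  4.10287353e-01, -5.84447079e-04],
       [ 4.10287769e-01, -9.11955173e-01,  1.30743156e-03],
       [ 3.43309773e-06, -1.43211169e-03, -9.99998975e-01]]), 'width': 0.08541077723410577, 'ft_force': array([-0.15654203, -0.11062352,  0.4864927 ])} 0.008
scene [[509.1178432    0.         311.85899912]
 [  0.         509.1178432  238.07550992]
 [  0.           0.           1.        ]] -0.07825152875799322 [[-0.13215784 -0.99119721 -0.00789945]
 [-0.94212452  0.12808415 -0.30983197]
 [ 0.30811638 -0.03350445 -0.95075851]] [0.01448971 0.59038568 0.96897578]
top [[566.23663381   0.         321.8408949 ]
 [  0.         566.23663381 235.74142677]
 [  0.           0.           1.        ]] -0.0605674811203191 [[ 5.65702331e-03 -9.99982756e-01  1.57679778e-03]
 [-9.81112050e-01 -5.85515116e-03 -1.93351655e-01]
 [ 1.93357553e-01 -4.53220484e-04 -9.81128254e-01]] [-0.05459778  0.57490849  1.21437799]
```

View pics/scene0.png

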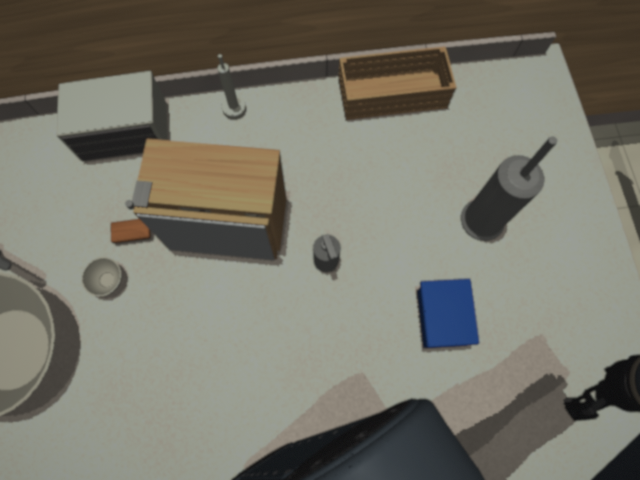

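View pics/top0.png

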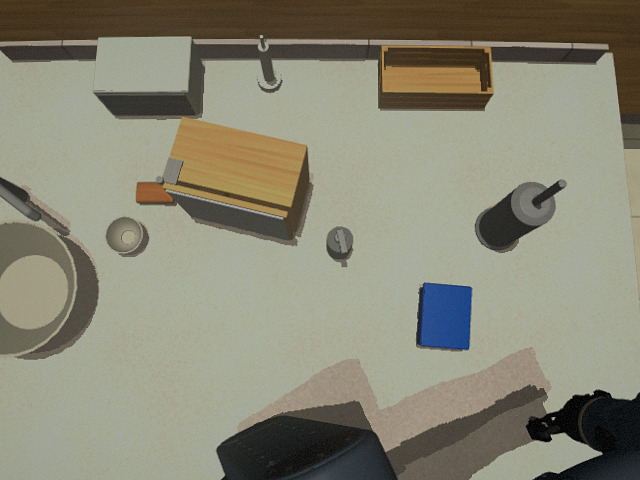

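The pictures show the cabinet (top view about x165–308, y118–240) with its hinge bracket on the left at (173,170). The free edge is at the right, around (285,215), and the pump bottle stands at (340,240). I'll zoom in next.

Run:
```python
import cv2,pickle,numpy as np
fr=pickle.load(open('f0.pkl','rb'))
a=cv2.resize(fr['top']['color'][105:255,150:350,::-1],None,fx=4,fy=4,interpolation=cv2.INTER_CUBIC)
b=cv2.resize(fr['scene']['color'][130:280,120:320,::-1],None,fx=4,fy=4,interpolation=cv2.INTER_CUBIC)
cv2.imwrite('pics/c_top.png',a);cv2.imwrite('pics/c_scene.png',b)
```

```text
(no output)
```

View pics/c_top.png

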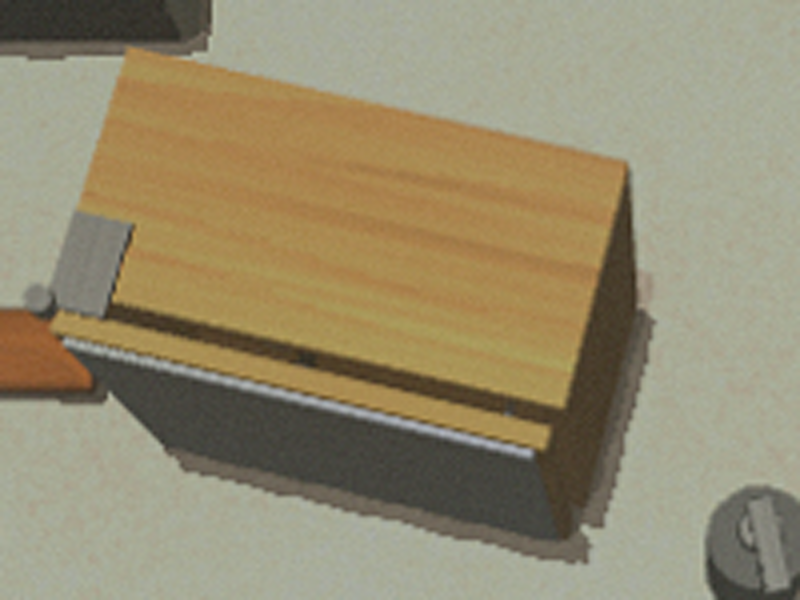

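View pics/c_scene.png

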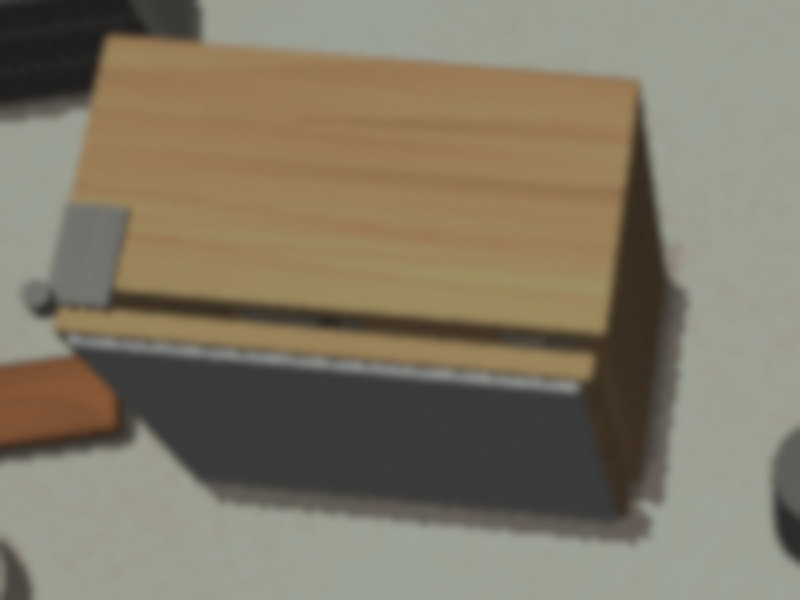

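```bash
cat > h.py <<'E'
import numpy as np,cv2,pickle
def und(f,p):
    return cv2.undistortPoints(np.float64([[p]]),f['camera_matrix'],np.array([f['k1'],0,0,0.]))[0,0]
def tri(fs,ps):
    A=[];b=[]
    for f,p in zip(fs,ps):
        u=und(f,p)
        for i in(0,1):
            A.append(f['R'][i]-u[i]*f['R'][2]);b.append(u[i]*f['t'][2]-f['t'][i])
    return np.linalg.lstsq(np.array(A),np.array(b),rcond=None)[0]
def onz(f,p,z):
    u=und(f,p);A=np.array([f['R'][i]-u[i]*f['R'][2] for i in(0,1)]);b=np.array([u[i]*f['t'][2]-f['t'][i] for i in(0,1)])
    return np.linalg.solve(A[:,:2],b-A[:,2]*z)
def proj(f,X):
    return cv2.projectPoints(np.float64([X]),cv2.Rodrigues(f['R'])[0],f['t'],f['camera_matrix'],np.array([f['k1'],0,0,0.]))[0][0,0]
E
python3 - <<'E'
from h import *
fr=pickle.load(open('f0.pkl','rb'));T,S=fr['top'],fr['scene']
c=lambda p,o:[(p[0]+.5)/4-.5+o[0],(p[1]+.5)/4-.5+o[1]]
P={'bl':((127,48),(108,35),.24),'br':((628,163),(637,82),.24),'fr':((567,407),(606,334),.24),'dri':((553,425),(597,352),.236),'dro':((545,450),(593,380),.236),'dlo':((50,333),(57,330),.236),'mr':((535,458),(578,390),.23),'mbr':((562,537),(613,512),.01),'hinge':((40,298),(40,297),.24)}
for k,(a,b,z) in P.items():
    a=c(a,(150,105));b=c(b,(120,130))
    print(k,tri((T,S),(a,b)).round(4),onz(T,a,z).round(4),onz(S,b,z).round(4))
print('pump',tri((T,S),((341,229),(327,238))).round(3),onz(T,(340,239),.14),onz(S,(326,246),.14))
print('tub',onz(T,(445,285),.072),onz(T,(445,348),.072),onz(T,(419,283),.072),onz(T,(471,283),.072))
print('bowl',onz(T,(126,235),.04))
E
```

```text
bl [0.775  0.2275 0.2547] [0.7811 0.2323] [0.7841 0.231 ]
br [ 0.7183 -0.0204  0.2473] [ 0.721 -0.02 ] [ 0.7222 -0.0204]
fr [0.5957 0.0078 0.2432] [0.5965 0.008 ] [0.5969 0.0078]
dri [0.5848 0.0131 0.2508] [0.5885 0.0149] [0.5903 0.013 ]
dro [0.5736 0.0168 0.246 ] [0.576  0.0186] [0.5771 0.0162]
dlo [0.6321 0.2592 0.2426] [0.6336 0.2628] [0.6353 0.2599]
mr [0.57   0.0228 0.2449] [0.5734 0.0237] [0.5754 0.0238]
mbr [0.5697 0.0218 0.046 ] [0.5764 0.0224] [0.5804 0.0251]
hinge [0.6495 0.266  0.2431] [0.6503 0.2677] [0.6511 0.2662]
pump [ 0.581 -0.094  0.1  ] [ 0.55197444 -0.08922237] [ 0.5519301  -0.08836053]
tub [ 0.4639563  -0.32107792] [ 0.32840059 -0.31664228] [ 0.46812513 -0.26411353] [ 0.4685375  -0.37856068]
bowl [0.57745385 0.39702653]
```

```bash
cat >> h.py <<'E'
from scipy.spatial.transform import Rotation as Ro
YAW=-.233; n=np.array([np.cos(YAW),np.sin(YAW),0]); e=np.array([-n[1],n[0],0]); H=np.array([.648,.259,0]); Z=np.array([0,0,1.])
def ori(yaw,tilt=0):
    x=np.array([np.cos(yaw),np.sin(yaw),0]); R=np.c_[x,np.cross(-Z,x),-Z]
    return R@Ro.from_rotvec([0,tilt,0]).as_matrix()
def row(s,p,R):
    R0=s['orientation'];return np.r_[R0.T@(p-s['tcp_pos'])/.5,Ro.from_matrix(R0.T@R).as_rotvec()/.5].round(3)
def say(p,yaw,tilt=0):
    from station import ctrl
    s=ctrl.get_state();print('t',s['t'],'tcp',s['tcp_pos'].round(4),'J',s['joints'].round(2),'F',s['ft_force'].round(1));print('row',row(s,np.asarray(p),ori(yaw,tilt)).tolist())
E
python3 - <<'E'
from h import *
ps=H-.205*e-.016*n+Z*.201;print('press',ps)
say([.35,-.15,.3],.1)
R=ori(YAW,.25);pre=ps-n*.05-R@[.011,0,.008];print(pre)
E
```

```text
press [0.58509836 0.06323385 0.201     ]
t 0.1 tcp [ 0.2152 -0.4784  0.2071] J [-1.15  0.24 -0.01  1.32 -0.    1.57] F [-0.2  0.1  0.4]
row [0.515, -0.489, -0.185, -0.003, 0.0, 0.645]
[0.52415368 0.07769664 0.20602986]
```

```bash
python3 -m creep '[[[0.515,-0.489,-0.185,0,0,0.645,-1],[0.515,-0.489,-0.185,0,0,0.645,-1],[0.515,-0.489,-0.185,0,0,0.645,-1],[0.515,-0.489,-0.185,0,0,0.645,-1],[0.515,-0.489,-0.185,0,0,0.645,-1],[0.515,-0.489,-0.185,0,0,0.645,-1],[0.515,-0.489,-0.185,0,0,0.645,-1],[0.515,-0.489,-0.185,0,0,0.645,-1],[0.515,-0.489,-0.185,0,0,0.645,-1],[0.515,-0.489,-0.185,0,0,0.645,-1]]]'
python3 - <<'E'
from h import *
R=ori(YAW,.25);pre=[.524,.078,.206]
say(pre,YAW,.25)
E
```

```text
t: 0.93
tcp_pos: [0.3518, -0.1457, 0.3017]
orientation: [[0.994, 0.106, 0.003], [0.106, -0.994, 0.001], [0.003, -0.001, -1.0]]
ft_force: [0.2, -0.4, -0.3]
width: 0.0
gripper_force: 0.0
t 0.9333 tcp [ 0.3518 -0.1457  0.3017] J [-0.39 -0.03 -0.08  1.51  0.    2.64] F [ 0.2 -0.4 -0.3]
row [0.389, -0.408, 0.193, -0.087, 0.49, 0.674]
```

```bash
sed -i 's/\[0,tilt,0\]/[-tilt,0,0]/' h.py
python3 -m creep '[[[0,0,0,0,0,-0.25,-1],[0,0,0,0,0,-0.5,-1],[0,0,0,0,0,-0.75,-1],[0,0,0,0,0,-1,-1],[0,0,0,0,0,-1,-1]]]'
python3 -m creep '[[[0.1,-0.1,0,0,0,-0.25,-1],[0.2,-0.2,0,0,0,-0.5,-1],[0.3,-0.2,0,0,0,-0.75,-1],[0.3,-0.2,0,0,0,-1,-1],[0.3,-0.2,0,0,0,-1,-1]]]' | head -2
python3 - <<'E'
from h import *
ps=H-.205*e-.016*n+Z*.201
R=ori(YAW+np.pi/2,.25);pre=ps-n*.05-R@[0,.0145,.008];print(pre)
say(pre,YAW+np.pi/2,.25)
E
```

```text
t: 1.35
tcp_pos: [0.3497, -0.1502, 0.2999]
orientation: [[0.822, 0.57, -0.001], [0.57, -0.822, 0.0], [-0.0, -0.001, -1.0]]
ft_force: [-0.8, -0.4, -0.3]
width: 0.0
gripper_force: 0.0
t: 1.77
tcp_pos: [0.4189, 0.0204, 0.2998]
[0.52085412 0.07847966 0.20516394]
t 1.7667 tcp [0.4189 0.0204 0.2998] J [ 0.05  0.04 -0.02  1.51  0.    2.08] F [ 0.1 -0.8  0. ]
row [0.195, 0.13, 0.19, -0.498, 0.056, -0.464]
```

```bash
python3 -m creep '[[[0.195,0.13,0.19,-0.5,0.056,-0.464,-1],[0.195,0.13,0.19,-0.5,0.056,-0.464,-1],[0.195,0.13,0.19,-0.5,0.056,-0.464,-1],[0.195,0.13,0.19,-0.5,0.056,-0.464,-1],[0.195,0.13,0.19,-0.5,0.056,-0.464,-1],[0.195,0.13,0.19,-0.5,0.056,-0.464,-1]]]'
python3 - <<'E'
from h import *
from station import ctrl
ps=H-.205*e-.016*n+Z*.201
R=ori(YAW+np.pi/2,.25);say(ps-R@[0,.0145,.008],YAW+np.pi/2,.25)
f=ctrl.grab_frame('scene');cv2.imwrite('pics/s1.png',cv2.resize(f['color'][130:280,120:320,::-1],None,fx=4,fy=4))
E
```

```text
t: 2.27
tcp_pos: [0.5186, 0.0747, 0.2039]
orientation: [[0.238, 0.942, 0.238], [0.971, -0.23, -0.06], [-0.002, 0.246, -0.969]]
ft_force: [-0.7, -0.1, 0.3]
width: -0.0002
gripper_force: 0.0
t 2.2667 tcp [0.5186 0.0747 0.2039] J [ 0.21  0.06 -0.27  1.01 -0.11  2.01] F [-0.7 -0.1  0.3]
row [0.009, 0.1, 0.023, -0.004, 0.007, -0.013]
```

View pics/s1.png

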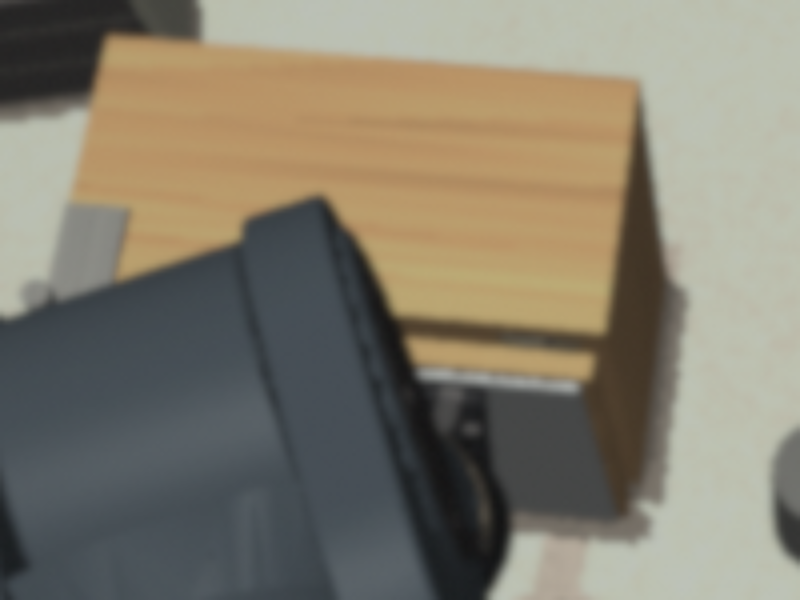

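The arm is just in front of the mirror by the free edge, with its reflection at about (465,410). The door is still shut, so I press now in small steps.

```bash
python3 -m creep '[[[0.009,0.04,0.01,0,0,0,-1],[0.009,0.078,0.019,0,0,0,-1],[0.009,0.082,0.02,0,0,0,-1],[0.009,0.086,0.021,0,0,0,-1],[0.009,0.09,0.022,0,0,0,-1],[0.009,0.09,0.022,0,0,0,-1]]]' 
python3 -m creep '[[[0,0.004,0.001,0,0,0,-1],[0,0.008,0.002,0,0,0,-1],[0,0.008,0.002,0,0,0,-1]]]' | sed -n '1,2p;4p'
```

```text
t: 2.82
tcp_pos: [0.5652, 0.0676, 0.2062]
orientation: [[0.237, 0.941, 0.241], [0.972, -0.229, -0.06], [-0.001, 0.249, -0.969]]
ft_force: [0.4, 0.0, 0.7]
width: -0.0005
gripper_force: 0.0
t: 3.07
tcp_pos: [0.5695, 0.0671, 0.206]
ft_force: [0.5, -1.0, 0.4]
```

```bash
for i in 1; do python3 -m creep '[[[0,0.004,0.001,0,0,0,-1],[0,0.008,0.002,0,0,0,-1],[0,0.008,0.002,0,0,0,-1]]]' | sed -n '1,2p;4p'; done
python3 -m creep '[[[0,0.004,0.001,0,0,0,-1],[0,0.006,0.0015,0,0,0,-1],[0,0.006,0.0015,0,0,0,-1]]]' | sed -n '1,2p;4p'
```

```text
t: 3.32
tcp_pos: [0.5737, 0.0661, 0.2058]
ft_force: [0.7, 0.4, -0.2]
t: 3.57
tcp_pos: [0.5766, 0.0654, 0.2057]
ft_force: [-0.4, 0.6, -0.7]
```

```bash
python3 -m creep '[[[0,0.004,0.001,0,0,0,-1],[0,0.006,0.0015,0,0,0,-1],[0,0.006,0.0015,0,0,0,-1]]]' | sed -n '1,2p;4p'
python3 -m creep '[[[0,0.004,0.001,0,0,0,-1],[0,0.006,0.0015,0,0,0,-1],[0,0.006,0.0015,0,0,0,-1]]]' | sed -n '1,2p;4p'
```

```text
t: 3.82
tcp_pos: [0.5797, 0.0646, 0.2058]
ft_force: [-0.3, 0.4, 0.1]
t: 4.07
tcp_pos: [0.5827, 0.0639, 0.2058]
ft_force: [-0.1, -0.2, -0.1]
```

```bash
python3 -m creep '[[[0,0.004,0.001,0,0,0,-1],[0,0.006,0.0015,0,0,0,-1],[0,0.006,0.0015,0,0,0,-1]]]' | sed -n '1,2p;4p'
python3 - <<'E'
from station import ctrl
import cv2
a=ctrl.grab_frame('scene')['color'][170:270,180:313,::-1];b=ctrl.grab_frame('wrist')['color'][:,:,::-1]
cv2.imwrite('pics/s2.png',cv2.hconcat([cv2.resize(a,(400,300)),cv2.resize(b,(400,300))]))
E
```

```text
t: 4.32
tcp_pos: [0.5855, 0.0632, 0.2059]
ft_force: [-1.6, 0.6, 1.9]
```

View pics/s2.png

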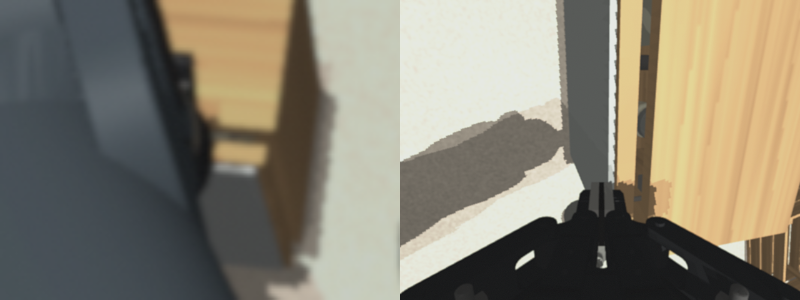

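The wrist view shows the tip at the mirror's face, just meeting it at about (605,190). Force is starting to build.

```bash
python3 -m creep '[[[0,0.002,0.0005,0,0,0,-1],[0,0.004,0.001,0,0,0,-1],[0,0.004,0.001,0,0,0,-1]]]' | sed -n '1,2p;4p'
python3 -m creep '[[[0,0.002,0.0005,0,0,0,-1],[0,0.003,0.001,0,0,0,-1],[0,0.003,0.001,0,0,0,-1]]]' | sed -n '1,2p;4p'
```

```text
t: 4.67
tcp_pos: [0.5872, 0.0627, 0.2059]
ft_force: [-4.6, 0.4, 3.8]
t: 4.92
tcp_pos: [0.5887, 0.0623, 0.2058]
ft_force: [-5.3, -0.0, 4.3]
```

```bash
python3 -m creep '[[[0,0.002,0.0005,0,0,0,-1],[0,0.004,0.001,0,0,0,-1],[0,0.004,0.001,0,0,0,-1]]]' | sed -n '1,2p;4p'
python3 -m creep '[[[0,0.001,0.0005,0,0,0,-1],[0,0.002,0.0005,0,0,0,-1],[0,0.002,0.0005,0,0,0,-1]]]' | sed -n '1,2p;4p'
```

```text
t: 5.17
tcp_pos: [0.5907, 0.0617, 0.2059]
ft_force: [-4.4, -0.3, 4.0]
t: 5.42
tcp_pos: [0.5916, 0.0615, 0.2059]
ft_force: [-5.8, 0.0, 5.8]
```

```bash
python3 -m creep '[[[0,-0.02,-0.005,0,0,0,-1],[0,-0.06,-0.015,0,0,0,-1],[0,-0.1,-0.025,0,0,0,-1],[0,-0.14,-0.035,0,0,0,-1],[0,-0.18,-0.045,0,0,0,-1],[0,-0.24,-0.07,0,0,0,-1],[0,-0.3,-0.1,0,0,0,-1],[0,-0.3,-0.2,0,0,0,-1],[0,-0.3,-0.25,0,0,0,-1],[0,-0.3,-0.25,0,0,0,-1]]]' | sed -n '1,2p;4p'
python3 - <<'E'
from h import *
from station import ctrl
fr={k:ctrl.grab_frame(k) for k in('top','scene')};pickle.dump(fr,open('f1.pkl','wb'))
cv2.imwrite('pics/t3.png',cv2.resize(fr['top']['color'][105:255,150:350,::-1],None,fx=4,fy=4))
E
```

```text
t: 6.25
tcp_pos: [0.4212, 0.1042, 0.2955]
ft_force: [0.6, 0.5, 0.4]
```

View pics/t3.png

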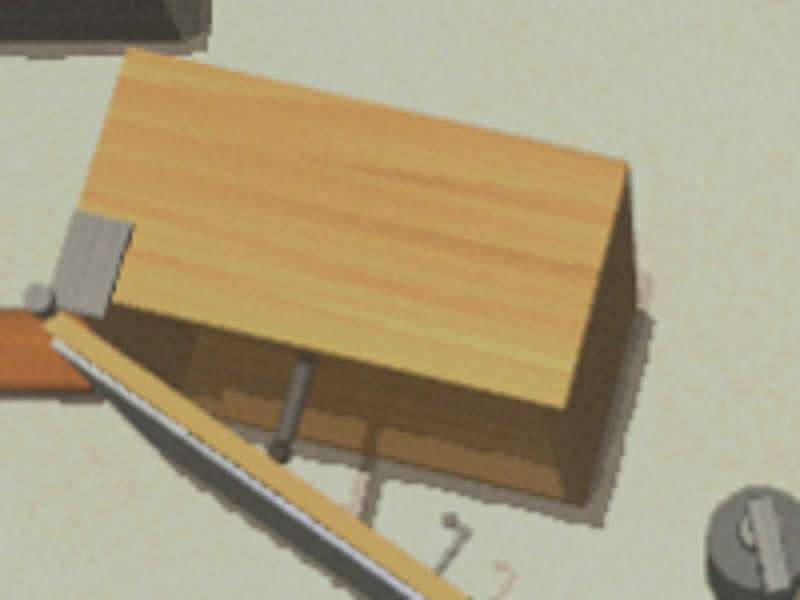

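The door has sprung ajar: its inner top edge runs from (65,312) down past (470,597) in the crop. Next I work out its angle and the entry point.

Run:
```python
from h import *
T=pickle.load(open('f1.pkl','rb'))['top']
c=lambda p:[(p[0]+.5)/4-.5+150,(p[1]+.5)/4-.5+105]
a,b=onz(T,c((65,312)),.236),onz(T,c((470,597)),.236);d=(b-a)/np.hypot(*(b-a))
th=np.arctan2(-d@n[:2],-d@e[:2]);print(a,b,th)
rod=onz(T,c((285,455)),.22);print('rod end',rod)
def pos(th,r,off,z=.2):
    dd=-np.cos(th)*e-np.sin(th)*n; nn=np.cos(th)*n-np.sin(th)*e
    return H+r*dd+off*nn+Z*z
print(pos(th,.22,.03),pos(th,.252,.03),'cabinet front at',((pos(th,.225,.03)-H)@n))
say(pos(.15,.25,0,.33)-.0*n,YAW+np.pi/2)
```

```text
[0.64436244 0.25601279] [0.50386781 0.05307519] 0.3725425593807116
rod end [0.57650709 0.14732071]
[0.54743999 0.06104121 0.2       ] [0.52922532 0.03473102 0.2       ] cabinet front at -0.053954423465044477
t 6.35 tcp [0.421  0.1037 0.291 ] J [ 0.35 -0.11 -0.22  1.25 -0.14  2.14] F [-0.1 -0.2 -1. ]
row [-0.086, 0.306, -0.001, 0.508, -0.001, -0.008]
```

```bash
cat >> h.py <<'E'
def pos(th,r,off,z=.205):
    dd=-np.cos(th)*e-np.sin(th)*n; nn=np.cos(th)*n-np.sin(th)*e
    return H+r*dd+off*nn+Z*z
E
python3 - <<'E'
from h import *
print(pos(.37,.24,.045)); say(pos(.37,.24,.045,.32),YAW+np.pi/2)
E
```

```text
[0.54895588 0.03580667 0.205     ]
t 6.35 tcp [0.421  0.1037 0.291 ] J [ 0.35 -0.11 -0.22  1.25 -0.14  2.14] F [-0.1 -0.2 -1. ]
row [-0.072, 0.286, 0.014, 0.508, -0.001, -0.008]
```

```bash
python3 -m creep '[[[-0.072,0.286,0.014,0.508,0,-0.008,-1],[-0.072,0.286,0.014,0.508,0,-0.008,-1],[-0.072,0.286,0.014,0.508,0,-0.008,-1],[-0.072,0.286,0.014,0.508,0,-0.008,-1],[-0.072,0.286,0.014,0.508,0,-0.008,-1],[-0.072,0.286,0.014,0.508,0,-0.008,-1],[-0.072,0.286,0.014,0.508,0,-0.008,-1]]]'
python3 - <<'E'
from station import ctrl
from h import *
b=ctrl.grab_frame('wrist')['color'][:,:,::-1];a=ctrl.grab_frame('top')['color'][140:290,190:390,::-1]
cv2.imwrite('pics/s4.png',cv2.hconcat([cv2.resize(a,(400,300)),cv2.resize(b,(400,300))]))
say(pos(.37,.24,.045),YAW+np.pi/2)
E
```

```text
t: 6.93
tcp_pos: [0.548, 0.0351, 0.3168]
orientation: [[0.232, 0.973, -0.006], [0.973, -0.232, -0.001], [-0.002, -0.006, -1.0]]
ft_force: [-0.3, -0.2, 0.7]
width: -0.0
gripper_force: 0.0
t 7.0333 tcp [0.5474 0.0357 0.3181] J [ 0.07  0.28  0.32  1.62 -0.    1.87] F [0.7 0.2 0.3]
row [0.001, 0.004, 0.226, -0.008, 0.004, 0.0]
```

View pics/s4.png

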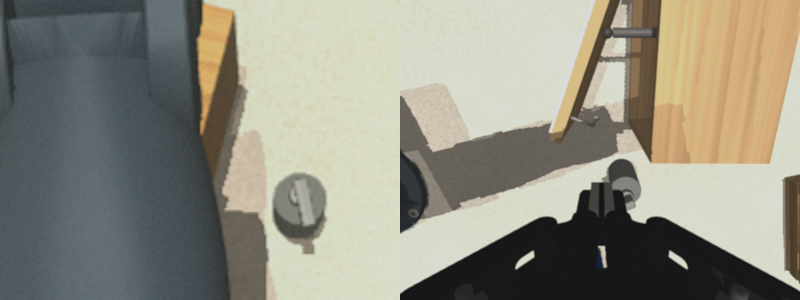

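The wrist view shows the fingertips (600,190) lined up between the door's free edge (560,140) and the cabinet corner (650,160). I descend into that gap and then push round.

```bash
python3 -m creep '[[[0,0.004,0.06,0,0,0,-1],[0,0.004,0.12,0,0,0,-1],[0,0.004,0.18,0,0,0,-1],[0,0.004,0.226,0,0,0,-1],[0,0.004,0.226,0,0,0,-1]]]'| sed -n '1,2p;4p'
python3 - <<'E'
from h import *
from station import ctrl
s=ctrl.get_state()
for th in np.arange(.3,1.66,.1): print(round(th,2),row(s,pos(th,.23,.012),ori(YAW+np.pi/2)).tolist()[:3])
E
```

```text
t: 7.45
tcp_pos: [0.5465, 0.0353, 0.2017]
ft_force: [-0.7, 0.2, 0.3]
0.3 [0.036, -0.019, -0.007]
0.4 [0.049, -0.063, -0.006]
0.5 [0.067, -0.105, -0.006]
0.6 [0.089, -0.146, -0.006]
0.7 [0.115, -0.184, -0.005]
0.8 [0.145, -0.219, -0.005]
0.9 [0.178, -0.251, -0.005]
1.0 [0.214, -0.28, -0.005]
1.1 [0.252, -0.305, -0.005]
1.2 [0.293, -0.326, -0.005]
1.3 [0.336, -0.342, -0.005]
1.4 [0.381, -0.355, -0.005]
1.5 [0.426, -0.363, -0.005]
1.6 [0.472, -0.366, -0.005]
```

```bash
python3 -m creep '[[[0.015,-0.01,-0.005,0,0,0,-1],[0.036,-0.019,-0.005,0,0,0,-1],[0.042,-0.04,-0.005,0,0,0,-1],[0.049,-0.063,-0.005,0,0,0,-1],[0.058,-0.084,-0.005,0,0,0,-1],[0.067,-0.105,-0.005,0,0,0,-1],[0.078,-0.126,-0.005,0,0,0,-1],[0.089,-0.146,-0.005,0,0,0,-1],[0.102,-0.165,-0.005,0,0,0,-1],[0.115,-0.184,-0.005,0,0,0,-1]]]'| sed -n '1,2p;4p'
python3 -m creep '[[[0.015,-0.018,0,0,0,0,-1],[0.03,-0.035,0,0,0,0,-1],[0.046,-0.052,0,0,0,0,-1],[0.063,-0.067,0,0,0,0,-1],[0.08,-0.082,0,0,0,0,-1],[0.099,-0.096,0,0,0,0,-1],[0.118,-0.109,0,0,0,0,-1],[0.137,-0.121,0,0,0,0,-1],[0.137,-0.121,0,0,0,0,-1]]]'| sed -n '1,2p;4p'
python3 - <<'E'
from station import ctrl
from h import *
a=ctrl.grab_frame('scene')['color'][130:355,70:370,::-1];b=ctrl.grab_frame('wrist')['color'][:,:,::-1]
cv2.imwrite('pics/s5.png',cv2.hconcat([cv2.resize(a,(400,300)),cv2.resize(b,(400,300))]))
s=ctrl.get_state()
for th in np.arange(1.1,1.66,.1): print(round(th,2),row(s,pos(th,.23,.012),ori(YAW+np.pi/2)).tolist()[:3])
E
```

```text
t: 8.28
tcp_pos: [0.473, 0.1127, 0.2082]
ft_force: [1.6, -1.9, 0.1]
t: 9.03
tcp_pos: [0.4302, 0.1944, 0.208]
ft_force: [0.7, 0.5, -0.2]
1.1 [-0.001, -0.006, 0.006]
1.2 [0.04, -0.027, 0.006]
1.3 [0.083, -0.044, 0.006]
1.4 [0.127, -0.056, 0.006]
1.5 [0.172, -0.064, 0.006]
1.6 [0.218, -0.068, 0.006]
```

View pics/s5.png

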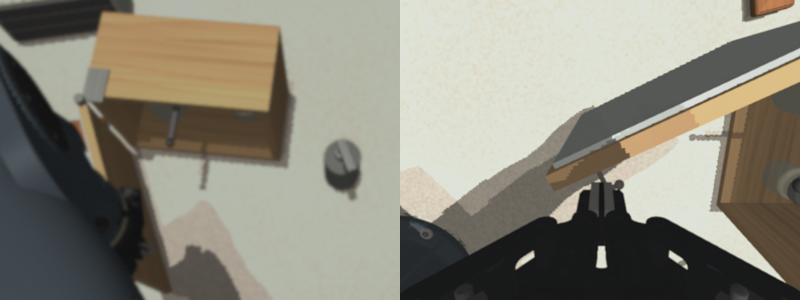

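The door is at about 65° with the fingertip behind its free edge, and nothing else has moved. I continue the arc.

```bash
python3 -m creep '[[[0.02,-0.017,0.006,0,0,0,-1],[0.04,-0.027,0.006,0,0,0,-1],[0.061,-0.036,0.006,0,0,0,-1],[0.083,-0.044,0.006,0,0,0,-1],[0.105,-0.05,0.006,0,0,0,-1],[0.127,-0.056,0.006,0,0,0,-1],[0.15,-0.06,0.006,0,0,0,-1],[0.172,-0.064,0.006,0,0,0,-1],[0.185,-0.065,0.006,0,0,0,-1],[0.185,-0.065,0.006,0,0,0,-1]]]'| sed -n '1,2p;4p'
python3 - <<'E'
from station import ctrl
from h import *
T=ctrl.grab_frame('top');a=ctrl.grab_frame('scene')['color'][130:355,70:370,::-1]
pickle.dump({'top':T},open('f2.pkl','wb'))
cv2.imwrite('pics/s6.png',cv2.hconcat([cv2.resize(a,(400,300)),cv2.resize(T['color'][105:330,100:400,::-1],(400,300))]))
E
```

```text
t: 9.97
tcp_pos: [0.4208, 0.2916, 0.2048]
ft_force: [-0.0, -0.0, -0.1]
```

View pics/s6.png

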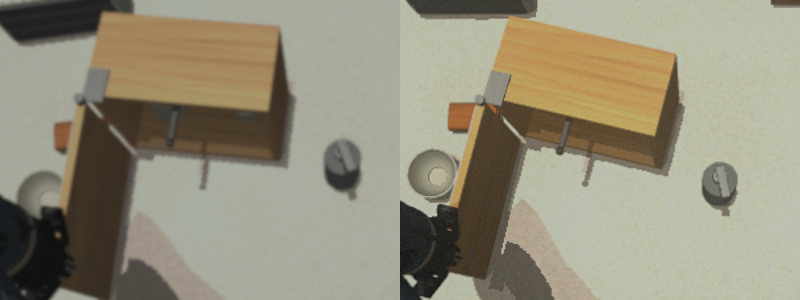

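Run:
```python
from h import *
from station import ctrl
T=pickle.load(open('f2.pkl','rb'))['top']
c=lambda p:[(p[0]-400)*.75+100,p[1]*.75+105]
for q in ((490,105),(488,105)):
  for r in ((460,208),(458,208)):
    a,b=onz(T,c(q),.236),onz(T,c(r),.236);d=b-a
    print(np.arctan2(-d@n[:2],-d@e[:2]))
p=ctrl.get_state()['tcp_pos']-H;print((p@n,p@e))
# edge-based: wood/dark-inner boundary
im=T['color'].astype(int)
for y in range(190,262,8): print(y,im[y,130:175:1].sum(1).tolist())
```

```text
1.5579064490052137
1.5758080886982793
1.5394045501197577
1.5574579141252891
(np.float64(-0.2285571627918877), np.float64(-0.022104596621631025))
190 [532, 531, 543, 525, 548, 519, 390, 331, 314, 331, 334, 331, 330, 328, 333, 330, 315, 319, 338, 329, 328, 329, 331, 332, 418, 493, 471, 441, 439, 449, 454, 401, 240, 195, 189, 188, 194, 181, 184, 188, 185, 218, 188, 253, 155]
198 [555, 541, 542, 540, 549, 494, 320, 310, 326, 323, 332, 312, 323, 322, 319, 312, 309, 320, 317, 309, 320, 310, 463, 483, 437, 443, 452, 445, 459, 346, 220, 179, 178, 182, 190, 187, 170, 198, 195, 178, 193, 191, 173, 191, 188]
206 [532, 541, 546, 541, 551, 546, 537, 520, 531, 536, 549, 550, 546, 558, 541, 545, 543, 536, 535, 544, 549, 487, 443, 438, 436, 439, 449, 338, 213, 196, 183, 181, 186, 190, 179, 205, 189, 185, 195, 190, 188, 184, 183, 201, 196]
214 [546, 544, 547, 541, 548, 543, 542, 551, 541, 548, 539, 544, 537, 531, 529, 537, 537, 537, 544, 479, 434, 433, 440, 447, 454, 303, 200, 173, 176, 192, 191, 196, 187, 194, 198, 184, 195, 184, 180, 170, 195, 187, 187, 164, 184]
222 [353, 340, 341, 342, 329, 314, 
[... 414 characters left out ...]
 179, 156]
238 [519, 514, 513, 511, 478, 429, 472, 431, 416, 386, 387, 497, 525, 447, 423, 436, 445, 441, 392, 251, 167, 180, 175, 174, 169, 191, 175, 194, 173, 189, 183, 178, 179, 187, 182, 173, 178, 175, 168, 177, 173, 166, 185, 172, 161]
246 [432, 429, 414, 406, 364, 386, 484, 466, 276, 422, 511, 423, 430, 424, 434, 436, 336, 200, 166, 182, 174, 166, 182, 173, 176, 180, 175, 180, 176, 179, 161, 181, 180, 182, 176, 172, 170, 174, 171, 168, 185, 176, 176, 180, 172]
254 [252, 248, 263, 270, 329, 317, 330, 452, 494, 423, 422, 434, 430, 439, 349, 202, 172, 158, 173, 170, 173, 187, 168, 175, 176, 180, 169, 178, 177, 176, 171, 172, 181, 164, 182, 180, 161, 164, 172, 178, 186, 183, 165, 184, 173]
```

The picture shows the door standing about square, at roughly 1.54 rad, with bottle, bowl and brush untouched. I withdraw sideways, then up.

```bash
python3 -m creep '[[[-0.03,0,0,0,0,0,-1],[-0.07,0,0,0,0,0,-1],[-0.1,0,0,0,0,0,-1],[-0.1,0,-0.06,0,0,0,-1],[-0.1,0,-0.12,0,0,0,-1],[-0.1,0,-0.18,0,0,0,-1],[-0.15,-0.05,-0.2,0,0,0,-1],[-0.2,-0.1,-0.2,0,0,0,-1],[-0.2,-0.1,-0.2,0,0,0,-1],[-0.2,-0.1,-0.2,0,0,0,-1]]]'| sed -n '1,2p;4p'
python3 - <<'E'
from station import ctrl
from h import *
T=ctrl.grab_frame('top');im=T['color'].astype(int)
pts=[]
for y in range(186,250,4):
    r=im[y].sum(1)[120:185]; k=[i for i in range(4,61) if r[i-4:i-1].min()>380 and r[i+1:i+4].max()<290]
    if k: pts.append((120+k[-1],y))
W=np.array([onz(T,p,.236) for p in pts]);d=W[-1]-W[0];print(pts,np.arctan2(-d@n[:2],-d@e[:2]))
cv2.imwrite('pics/s7.png',cv2.resize(T['color'][105:330,100:400,::-1],(600,450)))
E
```

```text
t: 10.9
tcp_pos: [0.348, 0.2029, 0.3063]
ft_force: [-0.1, 0.7, 0.4]
[(164, 186), (163, 190), (161, 194), (160, 198), (159, 202), (158, 206), (157, 210), (156, 214), (155, 218), (154, 222), (153, 226), (152, 230), (151, 234), (150, 238), (149, 242), (147, 246)] 1.5492703077160785
```

View pics/s7.png

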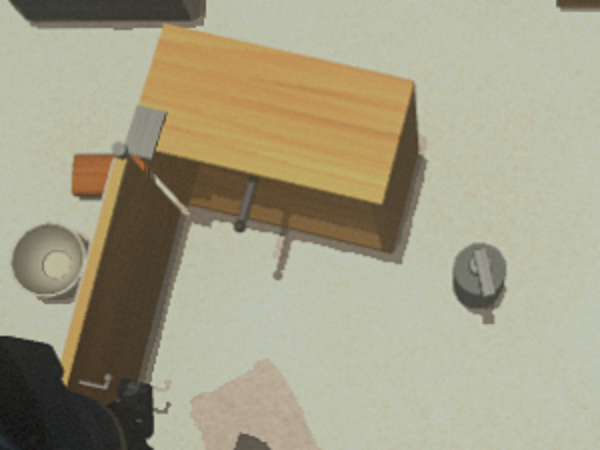

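The door stands square at about 1.55 rad. The robot is clear of it, above and to the side, and everything else is in place.

```bash
python3 -c "
from station import ctrl
print(ctrl.close_job())"
```

```text
the job is handed in; nothing more can be done
None
```

The door was pressed until its catch let go, then pushed from behind the free edge to about 1.55 rad (square), where it stayed once the arm withdrew; the other things in view had not moved, and the job was handed in at about 11 s, though the press probably bore partly on the door's upper edge rather than only on the press spot.

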